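# Open the stall's money box with the release dowel

## Task

Take the wooden release dowel out of its rack, push it through the hole in the sloping back of the money box until the spring catch lets go and the lid springs open by itself (do not touch the lid or the catch with the gripper), then stand the dowel back fully home in the empty hole of the rack. Leave the brush and everything else where it stands.

Things in the scene. Friction and masses are not known exactly. Their poses are not given: they have to be found in the camera images.
- dowel_grip (a point): Release dowel, plain pale wood, loose, about 50 g: round shank 10 mm wide, 80 mm long, below a square handle 20 x 20 x 50 mm tall. It starts upright in one of the rack's holes, the handle's underside resting on the rack. Point: middle of the handle, 105 mm above the shank's free end; z runs along the dowel from shank to handle, x and y square to the handle's faces.
- dowel_tip (a point): Centre of the free end of the dowel's shank (105 mm below the handle's middle); same axes as dowel_grip.
- rack: Fixed wooden rack left or right of the box: a 190 x 60 x 20 mm board on end legs, top 85 mm high. Origin on the table under its middle, x along its length, z up. Two vertical through holes 15 mm wide at x = -50 and +50 mm, y = 0: one holds the dowel, the other the brush (either way round). With the dowel home its tip is 5 mm above the table.
- hole (a point): Mouth centre of the round hole (16 mm wide, straight bore 25 mm deep, in a 45 mm square aluminium bush) in the sloping back of the money box. z points out along the bore, 30 deg from vertical towards the robot side; y level along the box's width, x up the slope. A 10 mm shank fits only within about 12 deg of the bore's line. The catch's push plate crosses the bore's axis 32 mm inside the mouth.
- catch (a joint): Spring catch inside the box, a pivoted steel lever: 0 rad at rest, grows as its plate is pushed through the hole, hard stop at 0.5 (dowel tip 47 mm inside the mouth); springs back when let go. The push starts at 3 to 4 N and takes 5 to 7 N later. It lets the lid go at 0.12 to 0.22 rad (tip 36 to 38 mm in); 42 mm in is plenty. Its nose shows in the notch between slope and lid, 117 mm up.
- lid (a joint): Lid of the money box, hinged along the far (customer) side: about 0 rad when shut, held by the catch; once let go its spring swings it up and away from the sloping back to its stop at 1.25 rad in about a second, where it stays.
- lid_edge (a point): Middle of the lid's free edge (top side), the edge next to the sloping back; axes as the lid's, x pointing to the hinge. The lid is 170 mm wide and about 127 mm long.
- box: Money box of grey plastic, fixed, 230 mm long (x) x 170 mm wide (y) x 116 mm high; origin on the table under its middle, x from the sloping back (robot side) to the hinge side, z up. The back wall is 74 mm high, from there the back slopes up at 30 degrees to the lid.
- brush: Bystander: pastry brush standing in the rack's other hole, loose, a 45 mm wide steel and white bristle head, top 133 mm above the table. Origin at the lower end of its shank.
- tray: Bystander, fixed: clear tray of biscuits 200 x 85 x 60 mm, on the side opposite to the rack; origin under its middle, x along its length.
- jar: Bystander, loose: amber glass jar with red cap, 70 mm diameter, 90 mm tall; origin under its middle.
- can: Bystander, loose: can 66 mm diameter, 80 mm tall; origin under its middle.
There are look-alikes about, which are no part of the job. Leave any pink or turquoise look-alike of the rack alone.

How it is judged:
By the outcome, as a careful person would: the job done as asked, in the order asked, and still so for the second after the job is handed in, with the robot touching nothing.
It also fails if it takes over 59 s, if anything falls off the work surface, if the arm or the gripper's body presses on something with over 40 N, if the wrist force passes 120 N, or if a joint passes its speed limit or range.

## Robot

A 6-joint arm with a two-finger parallel gripper is mounted at the origin on the work surface. World frame = base frame: x ahead of the robot, y to its left, z up, the work surface at z = 0. Lengths are in mm, angles in degrees, forces in N, time in s.
With the tool pointing down it reaches from about 350 to 850 mm from the base axis. Payload 8.1 kg.
Tool frame: the origin (TCP) lies at the very end of the fingers, on their centre line; the grasp point (between the pads) lies 19 mm behind it; z points along the fingers, y is the line along which they close (so a half turn about z gives the same grasp; the last joint's range is limited). The gripper opens to 85 mm and grips with 20 to 120 N. Pads are 22 mm wide; open, the fingers measure 114 mm over their backs; the gripper's body (76 mm by 85 mm) begins 54 mm behind the grasp point. The pads swing forward as they close: fully open they stand 13 mm farther back than shut.
Start: joints at [-80.523, 7.471, 85.268, -0, 87.261, -4.893], TCP at [148.928, -581.228, 231.292] pointing down, gripper open.
Joint ranges: [-169.43, 169.43], [-51.17, 129.36], [1.28, 143.12], [-76.62, 256.62], [0, 156.53], [-152.29, 152.29]. Speed limits (degrees/s): [136.94, 136.94, 159.86, 180, 180, 180].

## Interface

Orientations are given as [roll, pitch, yaw] about the fixed x, y, z axes, in that order (R = Rz(yaw) Ry(pitch) Rx(roll)).
In Python, from bench import * gives the robot as it stands.
- The arm moves only by the tool play_rows, never from a script. Its argument "increments" is a list of rows, each a list of 3 entries, a list of its own where there are three numbers: the gripper's target within -1 to 1 (fully open at 1, half-way at 0, shut at -1), then the shift along the tool's x, y, z in mm, then the turn about the tool's z in rad. A call has 1 to 12 rows; each row shifts and turns the commanded pose from where the row before left it, along the tool's axes as they then stand; what a row does not reach is not made up. A row lasts 1/12 s, in which the tool goes at most 41.7 mm and 7.16 degrees, less where a joint would pass 70% of its speed; a pose out of reach is approached as far as the arm can. A call is refused whole if a number of a shift passes 41.7 or a number of a turn 0.125, either way. A call with a gripper value outside its range is refused whole. The fingers move at their own pace and stop on an object; "force" is the grip in N (left out, the last holds). Time passes only in rows, so rows that do not move let the fingers close. It gives the time, the measured TCP pose, the force, the opening and the grip force at its end, in the units of the state.
- sense(): the state, without advancing time (a new reading comes with each control period).
- snapshot(name): name is "side" or "top" or "wrist"; returns a dict with "color" (420x560x3 uint8, red, green, blue), "intrinsics" (3x3 intrinsics, pixels), "world_from_camera" (4x4, takes a point from camera to world coordinates). Camera axes: x right, y down, z forward; pixel columns grow to the right and rows downward; lengths in mm; the calibration is good to about 2 mm. A picture is of the moment at which its call begins. There is no depth.
- hand_in(): hands the job in; it is judged then, once.
Trained networks look in a picture, given as the dict that the camera call returned (one of the last four; its "shot" number tells which), for a name from the list of things; names that differ only in an ending like _2 or _b are one class to them, and where a whole thing is asked for, a point or a joint stands for the part that bears it (a point fixed in the world has none). Each returns a list of dicts, best first, with "p" (0 to 1); they miss things now and then, are a little off and sometimes report something else, mostly with a low value. They report only what shows in the picture. A call takes as long as a camera call. They do not tell look-alikes from the thing itself.
- find_in(query, picture): "xyz" ([x, y, z] in mm, in the coordinates of the camera as it stood for that picture, good to about 4 mm: the middle of the surface that is visible of it).
- regions_of(query, picture): "mask" (420x560 bool, what is visible of it).
- pinpoint(query, picture): "xyz" ([x, y, z] in mm, in the coordinates of the camera as it stood for that picture, good to about 4 mm: a listed point, or the origin of a listed thing).
The state is a dict: "time": time; "joint_pos": joint angles; "qd": joint speeds; "joint_efforts": joint torques, N m; "tool_pos": TCP position; "tcp_rot": TCP orientation; "ft_force": force on the tool from outside, world axes, zero at the start; "wrist_torque": the same for the moment, N m; "finger_gap": finger opening in mm; "grip_force": force on a finger pad.
Only numpy, scipy, OpenCV 4.12 (cv2) and the standard library are available. Lean on these libraries where they do the work, as an engineer would, in place of code of your own. Each camera call takes 0.05 s, during which the arm holds its last target. There are 200 camera calls.

## Working session

There is one attempt and no reset: what is moved stays moved. The work goes in short steps, Python scripts to look and compute and a tool call to move; the robot and the scene stay as the last step left them, time stands still between calls to the robot, and variables do not carry over. Pictures are saved under pics/ and viewed, at most 12 in all, crops included, and the job is handed in when it is done.

Besides the shell and the picture viewer there is one more tool, called after "Emit:" as name(argument=value, ...) on one line, values as JSON. play_rows: Moves the arm, as the interface text tells. Its arguments: {"type":"object","properties":{"increments":{"type":"array","items":{"type":"array"}},"force":{"type":"number"}},"required":["increments"]}

```bash
mkdir -p pics; ls; cat > h.py <<'E'
from bench import *
import numpy as np, cv2
from scipy.spatial.transform import Rotation as R
def w(pic,p):
    T=np.array(pic["world_from_camera"]); return T[:3,:3]@np.array(p)+T[:3,3]
def save(pic,n): cv2.imwrite("pics/"+n,cv2.cvtColor(pic["color"],cv2.COLOR_RGB2BGR))
def proj(pic,P):
    T=np.array(pic["world_from_camera"]); c=T[:3,:3].T@(np.array(P,float)-T[:3,3]); u=np.array(pic["intrinsics"])@c; return u[:2]/u[2]
def pose():
    s=sense(); return np.array(s["tool_pos"]),R.from_euler("xyz",s["tcp_rot"],degrees=True)
E
python3 - <<'E'
from h import *
s=sense(); print(s)
ims=[]
for c in ["side","top"]:
    p=snapshot(c); save(p,c+"0.png")
    T=np.array(p["world_from_camera"]);print(c,T[:3,3].round(),T[:3,2].round(2))
    for q in ["dowel_grip","dowel_tip","rack","hole","lid_edge","box","brush","tray","jar","can"]:
        for d in pinpoint(q,p)[:3]:
            x=w(p,d["xyz"]); print(q,round(d["p"],2),x.round(1),proj(p,x).round())
E
```

```text
pics
{'time': 0.0, 'joint_pos': array([-8.05260977e+01,  7.51378173e+00,  8.53304819e+01, -1.56589023e-03,
        8.72605986e+01, -4.89271402e+00]), 'qd': array([-0.03194218, -0.01569967, -0.04689553, -0.01149109,  0.04320527,
       -0.00390861]), 'joint_efforts': array([-3.01580156e-03, -5.69404614e+01, -5.00553131e+01, -3.37064976e-04,
        1.53300102e-02, -5.39092227e-06]), 'tool_pos': array([ 148.79971535, -580.6871684 ,  230.24672445]), 'tcp_rot': array([-1.79895386e+02, -7.38545438e-03,  1.43666858e+01]), 'ft_force': array([ 1.10942079,  0.67603514, -0.09740382]), 'wrist_torque': array([-0.06274832,  0.00392543,  0.0201156 ]), 'grip_force': 0.0, 'finger_gap': 85.66811805940377}
side [311. 956. 652.] [ 0.18 -0.85 -0.5 ]
dowel_grip 0.65 [520.  334.6 113.4] [232. 297.]
dowel_tip 0.77 [522.5 336.8   3.9] [233. 344.]
dowel_tip 0.65 [534.2 -40.4 102.9] [271. 201.]
hole 0.69 [521.1 336.5 111. ] [231. 299.]
hole 0.58 [533.9 -39.8 105.9] [271. 200.]
box 0.91 [621.8 -21.8  -1.5] [235. 237.]
brush 0.92 [418.1 323.1  15.8] [290. 343.]
tray 0.98 [ 512.4 -331.5    4.4] [299. 185.]
jar 0.84 [699.8 296.3   1.2] [152. 317.]
can 0.78 [ 681.4 -329.8   -2.2] [245. 182.]
top [ 400.    2. 1132.] [ 0.1   0.   -0.99]
dowel_grip 0.46 [524.1 339.9 106.9] [115. 208.]
dowel_tip 0.41 [ 507.  -324.     2.8] [414. 217.]
rack 0.87 [241.5 244.4  -1.3] [170. 336.]
rack 0.67 [471.5 333.8  -0.8] [132. 236.]
rack 0.65 [ 345.7 -153.9    0. ] [343. 288.]
hole 0.62 [537.3 -40.3 101.2] [294. 200.]
lid_edge 0.85 [602.5 -30.4 115.6] [289. 169.]
box 0.8 [620.2 -22.7   4.6] [284. 171.]
brush 0.58 [424.7 327.9  12.9] [133. 256.]
tray 0.86 [ 509.7 -323.8    0.8] [414. 216.]
jar 0.93 [698.6 296.4  -3.1] [150. 141.]
can 0.62 [ 680.  -330.     0.9] [413. 144.]
```

```bash
python3 -c "
import cv2,numpy as np
a=cv2.imread('pics/side0.png');b=cv2.imread('pics/top0.png')
cv2.imwrite('pics/both0.png',cv2.resize(np.hstack([a,b]),(800,300)))"
```

```text
(no output)
```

View pics/side0.png

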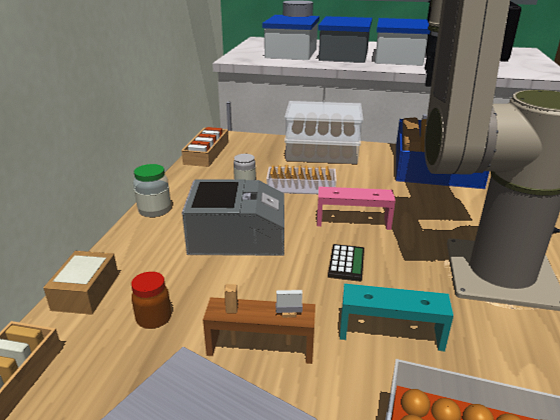

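View pics/top0.png

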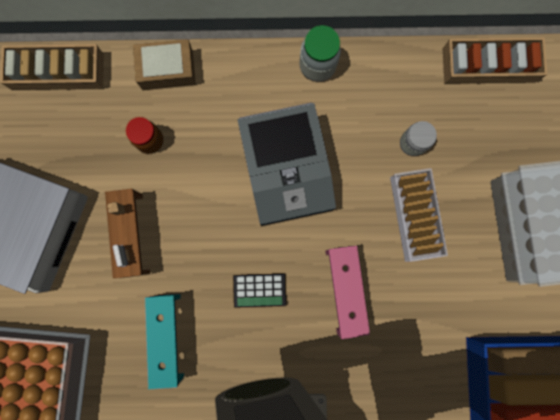

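The wooden rack is the brown one on the robot's left. In the top view the dowel is at about (115,208) and the brush at (122,255). The box hole is at (294,200), and the pink and turquoise racks are the look-alikes. The tool always stays vertical, so I plan to pivot the dowel in a light grip, with its tip held in the bush mouth. First I'll move over the hole for a close look.

Emit:
play_rows(increments=[[1,[33,-23,-4],0],[1,[33,-23,-4],0],[1,[33,-23,-4],0],[1,[33,-23,-4],0],[1,[33,-23,-4],0],[1,[33,-23,-4],0],[1,[33,-23,-4],0],[1,[33,-23,-4],0],[1,[33,-23,-4],0],[1,[33,-23,-4],0],[1,[33,-23,-4],0],[1,[33,-23,-4],0]])

```text
time: 2.1
tool_pos: [465.0, -213.8, 279.8]
tcp_rot: [180.0, -0.0, 14.4]
ft_force: [0.2, -0.5, -0.4]
finger_gap: 85.0
grip_force: 0.0
```

Emit:
play_rows(increments=[[1,[6,-28,0],0],[1,[6,-28,0],0],[1,[6,-28,0],0],[1,[6,-28,0],0],[1,[6,-28,0],0],[1,[6,-28,0],0],[1,[0,0,0],0]])

```text
time: 2.68
tool_pos: [457.0, -39.8, 279.6]
tcp_rot: [-179.9, -0.1, 14.6]
ft_force: [-0.1, -0.3, -0.0]
finger_gap: 85.7
grip_force: 0.0
```

```bash
python3 - <<'E'
from h import *
s=sense();print(s["time"],s["tool_pos"],s["tcp_rot"],s["joint_pos"].round())
p=snapshot("wrist"); save(p,"w1.png")
T=np.array(p["world_from_camera"]);print(T.round(2))
for q in ["hole","lid_edge","box"]:
    for d in pinpoint(q,p)[:3]:
        x=w(p,d["xyz"]); print(q,round(d["p"],2),x.round(1),proj(p,x).round())
t=snapshot("top")
for n in range(1):
    for q in ["hole","lid_edge","box","rack","dowel_grip"]:
        for d in pinpoint(q,t)[:3]:
            x=w(t,d["xyz"]); print(q,round(d["p"],2),x.round(1),proj(t,x).round())
E
```

```text
2.6833 [457.02828117 -39.84216902 279.62976576] [-1.79908164e+02 -6.63434513e-02  1.45734517e+01] [-11. -16. 102.   0.  93.  64.]
[[ 2.5000e-01 -9.2000e-01 -3.1000e-01  5.3657e+02]
 [-9.7000e-01 -2.4000e-01 -8.0000e-02 -2.0020e+01]
 [-0.0000e+00  3.2000e-01 -9.5000e-01  4.2327e+02]
 [ 0.0000e+00  0.0000e+00  0.0000e+00  1.0000e+00]]
hole 0.57 [532.2 -48.5 101.1] [304. 118.]
lid_edge 0.74 [600.7 -28.9 116.6] [306.  32.]
box 0.65 [616.4 -24.8   3.9] [298.  37.]
lid_edge 0.95 [602.3 -26.9 113.1] [287. 169.]
rack 0.87 [241.2 246.   -2.9] [169. 336.]
rack 0.68 [ 342.2 -153.3   -0.5] [343. 289.]
rack 0.35 [701.9 298.3  -1.7] [149. 139.]
dowel_grip 0.56 [524.7 338.3 111.9] [115. 208.]
```

View pics/w1.png

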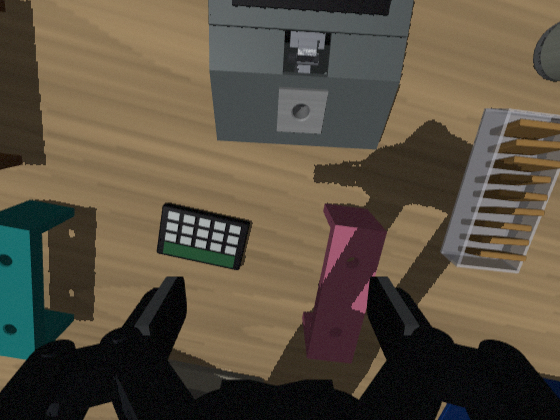

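The wrist picture shows the bush at about (302,110) with its dark hole at (301,111), and the catch nose in the notch at (307,50). I'll triangulate the hole from the wrist and top pictures.

```bash
cat >> h.py <<'E'
def ray(pic,uv):
    T=np.array(pic["world_from_camera"]); d=T[:3,:3]@np.linalg.inv(np.array(pic["intrinsics"]))@np.array([uv[0],uv[1],1.]); return T[:3,3],d/np.linalg.norm(d)
def tri(rs):
    A=sum(np.eye(3)-np.outer(d,d) for o,d in rs); b=sum((np.eye(3)-np.outer(d,d))@o for o,d in rs); x=np.linalg.solve(A,b)
    return x,[np.linalg.norm(np.cross(x-o,d)).round(1) for o,d in rs]
def dark(pic,box,below):
    u0,v0,u1,v1=box; g=cv2.cvtColor(pic["color"],cv2.COLOR_RGB2GRAY)[v0:v1,u0:u1].astype(float)
    wt=np.clip(below-g,0,None); V,U=np.mgrid[v0:v1,u0:u1]; return np.array([(U*wt).sum()/wt.sum(),(V*wt).sum()/wt.sum()])
E
python3 - <<'E'
from h import *
np.set_printoptions(linewidth=250)
p=snapshot("wrist");t=snapshot("top");s=snapshot("side")
for n,im,(u0,v0,u1,v1) in [("w",p,(288,98,316,124)),("t",t,(283,188,307,212)),("s",s,(258,188,284,212))]:
    g=cv2.cvtColor(im["color"],cv2.COLOR_RGB2GRAY)[v0:v1,u0:u1]; print(n); print(g[::2,::2] if n=="w" else g)
for nm,pic in (("top",t),("wrist",p)):
    m=regions_of("box",pic)
    if m:
        M=m[0]["mask"].astype(np.uint8); c=max(cv2.findContours(M,0,2)[0],key=cv2.contourArea); print(nm,m[0]["p"],cv2.approxPolyDP(c,5,True)[:,0].tolist())
E
```

```text
w
[[116 111 113 116 114 112 113 111 110 114 113 112 112 113]
 [120 120 115 117 116 117 119 115 117 116 115 116 117 121]
 [115 114  95  77  69  83 105 115 115 117 116 117 117 118]
 [105  63  47  42  42  47  83 100 116 115 114 109 116 112]
 [ 49  47  49  51  78  95  93  88 109 116 118 119 119 118]
 [ 41  49  52  74  93  94  94  82 104 117 119 116 118 120]
 [ 44  47  48  90  95  97  93  84 116 114 115 115 116 116]
 [ 44  57  78  88  93  94  90  87 121 117 120 118 118 118]
 [ 89  61  77  86  92  95  90 112 119 111 119 113 117 116]
 [102  98  84  87  88  93 122 125 116 116 114 116 117 116]
 [114 114 120 125 137 138 125 116 112 111 114 114 117 116]
 [114 114 113 119 120 114 113 118 116 112 114 113 116 113]
 [112 112 111 113 115 113 116 113 112 117 113 112 117 116]]
t
[[128 128 127 127 126 127 127 126 125 125 125 124 124 124 123 124 122 123 123 123 122 122 121 122]
 [130 130 129 130 127 128 128 127 128 127 127 127 126 125 124 126 125 124 124 124 124 122 123 123]
 [131 131 130 130 129 130 130 128 128 128 127 128 127 126 126 125 126 125 125 124 125 123 124 125]
 [133 133 132 132 132 131 131 1
[... 4045 characters left out ...]
0 161 165 169 138  93  98 100 102  95]
 [100 100  98 100  99  99  98  99 100  97  99  98  99 103 101 107 129 152 164 172 139  94 100 101 100  95]
 [ 99  99 100 101 100 101 100  99 100 101  98 100  97  97  99 105 106 113 135 158 138  94  98 100 101  96]
 [100  98 100  99 100  99  98  99  98 102  99  99 100  98  98  96  99 106 109 111 107  98  98 100 101  94]
 [ 99  99  99  99  99 100  99 102  99  97  98 100  99 100  98 101  99  99 102  90  83 100 102  99 100  93]
 [ 99  99  99 102 101  99  98 100 100 101 100 100 100 101 100 101 101 100  97 100  99 101  99  99 101  90]]
top 0.96 [[313, 103], [239, 119], [252, 184], [268, 145], [326, 159]]
wrist 0.75 [[200, 0], [212, 138], [372, 145], [406, 0]]
```

```bash
python3 - <<'E'
from h import *
from scipy.optimize import least_squares
P={n:snapshot(n) for n in ("wrist","top","side")}
F={"wrist":("w1.png",(266,80,340,145),100),"top":("top0.png",(272,180,316,222),None),"side":("side0.png",(255,184,290,216),140)}
for n,(f,(u0,v0,u1,v1),th) in F.items():
    g=cv2.cvtColor(cv2.imread("pics/"+f),cv2.COLOR_BGR2GRAY)[v0:v1,u0:u1]
    g=cv2.GaussianBlur(g,(3,3),0)
    t,b=cv2.threshold(g,0,255,cv2.THRESH_OTSU)
    cs,_=cv2.findContours(b,cv2.RETR_CCOMP,cv2.CHAIN_APPROX_NONE)
    c=max(cs,key=cv2.contourArea)
    hull=cv2.convexHull(c); q=cv2.approxPolyDP(hull,4,True)[:,0]+[u0,v0]
    print(n,t,q.tolist())
    print("\n".join("".join("#" if x else "." for x in r) for r in b[::2 if n=="wrist" else 1]))
E
```

```text
wrist 94.0 [[280, 88], [327, 91], [319, 133], [277, 130]]
..........................................................................
..........................................................................
..........................................................................
..........................................................................
..............##..........................................................
.............#######################################......................
.............#################################################............
.............#################################################............
.............################################################.............
.............################################################.............
............#################################################.............
............################################################..............
............##################..........####################..............
............################..............##################.......
[... 3880 characters left out ...]
..........######
.......###########...........######
.......#############.........######
.......#####...#######.......######
.......######..########......######
.......#################.....######
..........##############.....######
...........#############.....######
.............###########.....######
...............#########.....######
.................#######.....######
...................#####......#####
.....................##.......#####
..............................#####
..............................#####
..............................#####
..............................#####
..............................#####
..............................#####
..............................#####
```

```bash
python3 - <<'E'
from h import *
from scipy.optimize import least_squares
P={n:snapshot(n) for n in ("wrist","top","side")}
C={"wrist":[[279,88],[328,91.5],[320,133.5],[277,131]],"top":[[303.5,188],[306.5,206],[286,210],[282.7,191.5]]}
Hc={"wrist":[300.5,110.5],"top":[294,199],"side":[269.8,200.4]}
print(tri([ray(P[n],Hc[n]) for n in Hc]), tri([ray(P[n],Hc[n]) for n in ("wrist","top")]))
# corners: up-left order in wrist: slope-up/left(+y), up/right, down/right, down/left ; top same view: right=-y,up=+x
def model(v):
    c=v[:3]; a=v[3]; up=np.array([np.cos(a)*.866,np.sin(a)*.866,.5]); l=np.array([-np.sin(a),np.cos(a),0])
    return c,[c+22.5*(i*up+j*l) for i,j in ((1,1),(1,-1),(-1,-1),(-1,1))]
def res(v):
    c,k=model(v); r=[]
    for n in Hc: r+=list((proj(P[n],c)-Hc[n]))
    r+=list((np.array([proj(P["wrist"],x) for x in k])-C["wrist"]).ravel())
    o=[k[1],k[2],k[3],k[0]]
    r+=list((np.array([proj(P["top"],x) for x in o])-C["top"]).ravel()); return np.array(r)
f=least_squares(res,[536,-41,102,.17]); print(f.x[:3].round(1),np.degrees(f.x[3]),f.fun.round(1))
E
```

```text
(array([538.59438657, -44.02574496, 101.75194223]), [np.float64(3.5), np.float64(3.5), np.float64(0.6)]) (array([537.51222307, -42.91564231, 121.21382475]), [np.float64(3.2), np.float64(3.2)])
[537.6 -47.  101.9] 10.763988762124345 [-0.7  0.7  3.   0.8  0.5 -0.7 -1.3 -0.9 -0.7 -1.  -0.5 -0.9 -1.8 -1.3
  2.3  0.   2.4  1.2  2.4  1.3  2.3  0.7]
```

Emit:
play_rows(increments=[[1,[13,-29,0],0],[1,[13,-29,0],0],[1,[13,-29,0],0],[1,[13,-29,0],0],[1,[13,-29,0],0],[1,[13,-29,0],0],[1,[13,-29,0],0],[1,[13,-29,0],0],[1,[13,-29,0],0],[1,[13,-29,0],0],[1,[13,-29,0],0.07],[1,[13,-29,0],0.07]])

```text
time: 4.73
tool_pos: [523.9, 333.3, 279.2]
tcp_rot: [180.0, 0.0, 6.2]
ft_force: [-0.1, -0.9, 1.1]
finger_gap: 85.3
grip_force: 0.0
```

Emit:
play_rows(increments=[[1,[-40,0,0],0],[1,[-30,0,0],0],[1,[0,0,0],0]])

```text
time: 4.98
tool_pos: [450.1, 324.3, 275.7]
tcp_rot: [179.9, 0.5, 6.5]
ft_force: [-0.6, -0.7, 0.4]
finger_gap: 85.6
grip_force: 0.0
```

```bash
python3 - <<'E'
from h import *
s=sense();print(s["time"],s["tool_pos"],s["tcp_rot"],s["joint_pos"].round())
p=snapshot("wrist"); save(p,"w2.png")
for q in ["dowel_grip","rack","brush"]:
    for d in pinpoint(q,p)[:3]:
        x=w(p,d["xyz"]); print(q,round(d["p"],2),x.round(1),proj(p,x).round())
for n in ("side","top"):
    t=snapshot(n)
    for d in pinpoint("dowel_grip",t)[:1]+pinpoint("hole",t)[:2]: x=w(t,d["xyz"]); print(n,d["p"],x.round(1),proj(t,x).round())
print(proj(p,[522,337,135]),proj(p,[422,325,133]))
E
```

```text
4.9833 [450.14166662 324.25546606 275.69839689] [179.85074183   0.47059233   6.51288997] [ 30.   0.  88.   0.  92. 114.]
dowel_grip 0.8 [519.2 335.9 109.9] [271. 118.]
rack 0.81 [473.  330.2   3.3] [273. 152.]
rack 0.64 [241.2 243.7   0.4] [312. 308.]
brush 0.82 [418.6 324.7  14. ] [272. 195.]
side 0.76 [521.  335.9 106.4] [231. 301.]
side 0.73 [535.2 -38.9 103.2] [270. 201.]
top 0.6 [522.3 338.9 108.7] [115. 209.]
top 0.84 [538.9 -39.5 103. ] [294. 199.]
[269.98150853 115.7704557 ] [271.27744805 225.3146742 ]
```

View pics/w2.png

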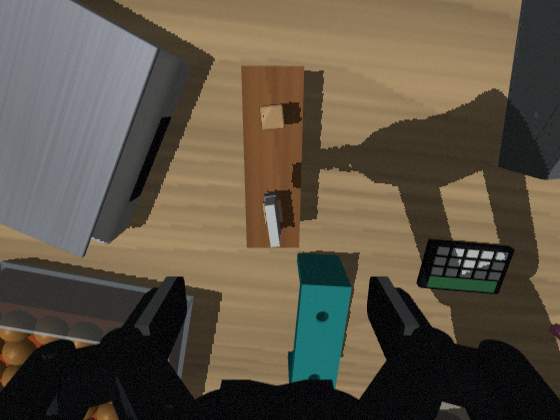

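The wrist picture shows the dowel's handle at (271,117) and the brush at (272,220), so all the cameras agree on the dowel at about (521,337). I'll descend on it in two stages.

Emit:
play_rows(increments=[[1,[24,-1.5,0],0],[1,[24,-1.5,10],0],[1,[24,-1.5,20],0],[1,[0,0,30],0],[1,[0,0,30],0],[1,[0,0,15],0],[1,[0,0,0],0]])

```text
time: 6.07
tool_pos: [523.3, 334.5, 168.6]
tcp_rot: [179.8, 0.5, 6.3]
ft_force: [-0.0, -0.3, -0.3]
finger_gap: 85.6
grip_force: 0.0
```

```bash
python3 - <<'E'
from h import *
s=sense();print(s["time"],s["tool_pos"],s["tcp_rot"])
p=snapshot("wrist")
for d in pinpoint("dowel_grip",p)[:1]: print(d["p"],w(p,d["xyz"]).round(1),pose()[1].inv().apply(w(p,d["xyz"])-pose()[0]))
for n in ("side","top"):
    t=snapshot(n)
    for d in pinpoint("dowel_grip",t)[:1]: x=w(t,d["xyz"]); print(n,d["p"],x.round(1))
E
```

```text
6.0667 [523.2842326  334.47452651 168.62084585] [179.81905456   0.45970839   6.31128385]
0.59 [521.2 339.4 109.7] [-3.89575419 -3.96633531 64.52748794]
side 0.7 [521.8 337.7 112.6]
top 0.52 [522.3 338.7 109.4]
```

Emit:
play_rows(increments=[[1,[-1,-3.5,20],0],[1,[0,0,20],0],[1,[0,0,20],0],[1,[0,0,10],0],[1,[0,0,0],0],[-0.2,[0,0,0],0],[-0.2,[0,0,0],0],[-0.4,[0,0,0],0],[-0.7,[0,0,0],0],[-1,[0,0,0],0],[-1,[0,0,0],0],[-1,[0,0,0],0]], force=60)

```text
time: 7.37
tool_pos: [524.8, 339.5, 105.2]
tcp_rot: [-180.0, -0.1, 6.3]
ft_force: [0.4, -2.2, 3.9]
finger_gap: 19.1
grip_force: 58.8
```

Emit:
play_rows(increments=[[-1,[0,0,0],0],[-1,[0,0,0],0],[-1,[0,0,0],0],[-1,[0,0,0],0]])

```text
time: 7.7
tool_pos: [524.8, 339.5, 105.2]
tcp_rot: [-180.0, -0.1, 6.3]
ft_force: [-0.2, -2.2, 5.3]
finger_gap: 19.0
grip_force: 58.9
```

Emit:
play_rows(increments=[[-1,[0,0,-10],0],[-1,[0,0,-20],0],[-1,[0,0,-30],0],[-1,[0,0,-30],0],[-1,[0,0,-30],0],[-1,[0,0,-30],0],[-1,[0,0,0],0],[-1,[0,0,0],0]])

```text
time: 8.37
tool_pos: [525.4, 340.4, 257.8]
tcp_rot: [-179.9, -0.3, 6.4]
ft_force: [-0.3, -0.0, -0.4]
finger_gap: 18.9
grip_force: 59.0
```

```bash
cat >> h.py <<'E'
def look():
    s=sense();print(s["time"],s["tool_pos"].round(1),s["tcp_rot"].round(2),s["ft_force"].round(1),s["finger_gap"].round(1))
    c,r=pose()
    for n in ("wrist","side","top"):
        p=snapshot(n)
        for q in ("dowel_grip","dowel_tip","hole"):
            for d in pinpoint(q,p)[:2]: x=w(p,d["xyz"]); print(n,q,round(d["p"],2),x.round(1),"tool",r.inv().apply(x-c).round(1),proj(p,x).round())
        yield n,p
E
python3 - <<'E'
from h import *
d=dict(look())
save(d["side"],"s3.png")
a=d["side"]["color"][200:340,150:350]; b=d["wrist"]["color"]
im=np.hstack([cv2.resize(a,(500,350)),cv2.resize(b,(467,350))])[:, :800]
im=np.hstack([cv2.resize(a,(400,280)),cv2.resize(b,(373,280))])
cv2.imwrite("pics/c3.png",im[:,:,::-1])
E
```

```text
Traceback (most recent call last):
  File "h.py", line 20, in look
    s=sense();print(s["time"],s["tool_pos"].round(1),s["tcp_rot"].round(2),s["ft_force"].round(1),s["finger_gap"].round(1))
                                                                                                  ^^^^^^^^^^^^^^^^^^^^^
AttributeError: 'float' object has no attribute 'round'
```

```bash
sed -i 's/s\["finger_gap"\].round(1)/s["finger_gap"]/' h.py
python3 - <<'E'
from h import *
d=dict(look())
a=d["side"]["color"][180:320,150:350]; b=d["wrist"]["color"]
im=np.hstack([cv2.resize(a,(400,280)),cv2.resize(b,(373,280))])
cv2.imwrite("pics/c3.png",im[:,:,::-1])
E
```

```text
8.3667 [525.4 340.4 257.8] [-179.87   -0.28    6.36] [-0.3 -0.  -0.4] 18.901683556279096
wrist dowel_grip 0.9 [522.8 341.5 260.4] tool [-2.5 -1.4 -2.6] [272. 283.]
wrist dowel_tip 0.91 [523.4 340.9 161.4] tool [-2.4 -0.5 96.4] [275. 218.]
side dowel_grip 0.77 [520.1 337.2 258. ] tool [-5.6  2.6 -0.3] [227. 226.]
side dowel_tip 0.87 [518.6 339.5 150.7] tool [ -7.4   0.4 107.1] [231. 282.]
side hole 0.65 [533.4 -41.1 101.4] tool [-35.  380.4 155.3] [271. 201.]
side hole 0.2 [517.  336.7 257.4] tool [-8.8  2.8  0.3] [229. 226.]
top dowel_grip 0.48 [522.7 338.7 258. ] tool [-2.9  1.4 -0.2] [ 89. 199.]
top dowel_tip 0.62 [522.7 339.9 153.3] tool [ -3.2   0.4 104.4] [108. 206.]
top hole 0.72 [536.6 -43.6 102. ] tool [-32.2 383.3 154.7] [295. 200.]
```

View pics/c3.png

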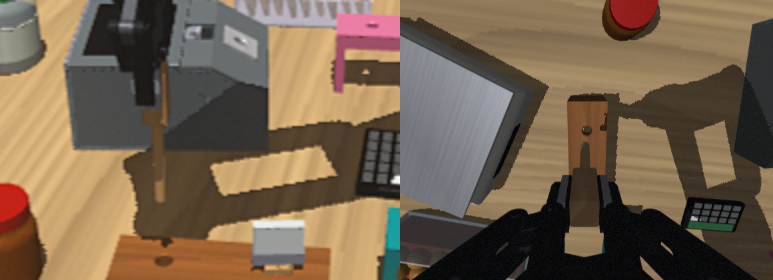

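The dowel hangs straight in the grip, with its tip about 100 mm beyond the TCP. In the side crop the tip is at about (158,200), and the rack hole left behind is at (165,262). I'm carrying it to the box.

Emit:
play_rows(increments=[[-1,[-1,15,0],0],[-1,[-2,30,0],0],[-1,[-2.5,36,0],0],[-1,[-3,40,0],0],[-1,[-3,40,0],0],[-1,[-3,40,0],0],[-1,[-3,40,0],0],[-1,[-3,40,0],0],[-1,[-2.5,36,0],0],[-1,[-2,30,0],-0.02],[-1,[-2,20,0],-0.03],[-1,[-1,13,0],-0.027]])

```text
time: 9.97
tool_pos: [539.0, -44.5, 254.5]
tcp_rot: [179.9, -0.0, 10.7]
ft_force: [-0.3, 0.4, -0.7]
finger_gap: 19.2
grip_force: 59.1
```

Emit:
play_rows(increments=[[-1,[0,0,10],0],[-1,[0,0,10],0],[-1,[0,0,0],0],[-1,[0,0,0],0]])

```text
time: 10.3
tool_pos: [538.5, -40.2, 232.7]
tcp_rot: [-179.9, 0.1, 10.8]
ft_force: [-0.1, 0.2, 0.3]
finger_gap: 19.0
grip_force: 59.0
```

```bash
python3 - <<'E'
from h import *
d=dict(look())
a=d["side"]["color"][130:230,220:320]; b=d["wrist"]["color"][30:310,140:420]
c=d["top"]["color"][150:230,240:340]
im=np.hstack([cv2.resize(a,(390,390)),cv2.resize(b,(400,390))])
cv2.imwrite("pics/c4.png",im[:,:,::-1])
E
```

```text
10.3 [538.5 -40.2 232.7] [-1.7993e+02  1.5000e-01  1.0780e+01] [-0.1  0.2  0.3] 19.022494512690905
wrist dowel_grip 0.79 [538.  -38.  238.7] tool [-0.1 -2.3 -6. ] [270. 282.]
wrist dowel_tip 0.6 [535.1 -39.6 134.5] tool [-3.  -1.2 98.2] [274. 217.]
wrist hole 0.93 [533.  -45.5  99.6] tool [ -6.    4.3 133.1] [281. 208.]
side dowel_grip 0.51 [534.7 -43.5 240.6] tool [-4.3  2.5 -7.8] [271. 146.]
side dowel_tip 0.78 [537.  -40.5 133.1] tool [-1.2  0.1 99.6] [270. 189.]
side hole 0.81 [535.6 -39.8 103. ] tool [ -2.4  -0.8 129.7] [270. 201.]
top hole 0.89 [538.9 -40.9 103. ] tool [  0.6   0.9 129.7] [294. 199.]
```

View pics/c4.png

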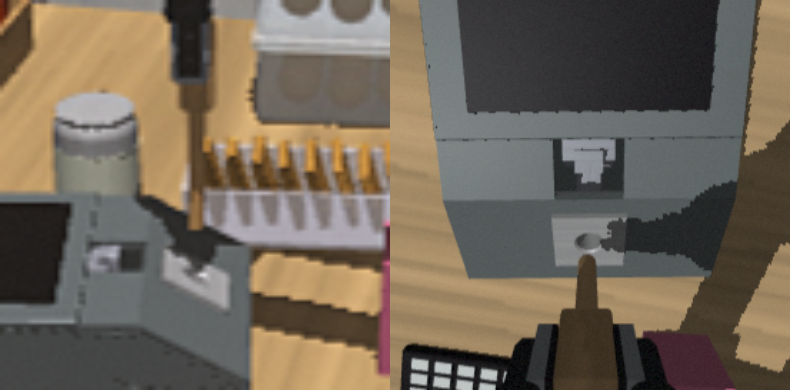

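Side crop: the tip at (195,228) is almost straight above the hole at (197,272). Wrist crop: the tip (588,258), handle and hole (588,240) are in line. Next I'll lower the tip into the mouth step by step, watching the force.

Emit:
play_rows(increments=[[-1,[0,0,10],0],[-1,[0,0,10],0],[-1,[0,0,6],0],[-1,[0,0,4],0],[-1,[0,0,0],0],[-1,[0,0,0],0]], force=40)

```text
time: 11.4
tool_pos: [539.2, -41.2, 203.7]
tcp_rot: [-180.0, 0.1, 10.8]
ft_force: [-0.3, 0.2, -1.4]
finger_gap: 19.2
grip_force: 59.0
```

Emit:
play_rows(increments=[[-1,[0,0,2],0],[-1,[0,0,2],0],[-1,[0,0,0],0]])

```text
time: 11.65
tool_pos: [539.5, -41.2, 200.1]
tcp_rot: [180.0, -0.0, 10.8]
ft_force: [-1.0, 0.1, -1.0]
finger_gap: 19.0
grip_force: 59.0
```

```bash
python3 - <<'E'
from h import *
d=dict(look())
a=d["side"]["color"][160:230,235:305]; b=d["wrist"]["color"][130:270,210:350]
im=np.hstack([cv2.resize(a,(400,400)),cv2.resize(b,(400,400))])
cv2.imwrite("pics/c5.png",im[:,:,::-1])
E
```

```text
11.65 [539.5 -41.2 200.1] [180.    -0.    10.76] [-1.   0.1 -1. ] 19.0356246303304
wrist dowel_grip 0.68 [533.6 -43.5 204.3] tool [-6.2  1.2 -4.2] [277. 291.]
wrist dowel_tip 0.73 [533.7 -43.2 101.3] tool [-6.1  0.8 98.8] [277. 221.]
wrist hole 0.72 [535.9 -48.  100.8] tool [-4.8  6.  99.3] [283. 219.]
side dowel_grip 0.71 [537.1 -43.7 207.7] tool [-2.8  2.1 -7.5] [270. 160.]
side dowel_tip 0.5 [534.7 -41.9  99.7] tool [ -4.8  -0.2 100.5] [271. 202.]
side dowel_tip 0.42 [ 6.21e+02 -2.55e+01  6.00e-01] tool [ 83.   -0.2 199.5] [236. 236.]
side hole 0.74 [535.5 -40.8 105.7] tool [-3.8 -1.1 94.4] [271. 200.]
top dowel_grip 0.65 [423.4 325.8  14.7] tool [ -45.6 -382.2  185.5] [133. 256.]
top dowel_tip 0.55 [702.2 295.2  -4.7] tool [ 222.6 -300.1  204.8] [151. 139.]
top hole 0.71 [537.  -43.7 102.5] tool [-2.9  2.  97.6] [296. 200.]
```

View pics/c5.png

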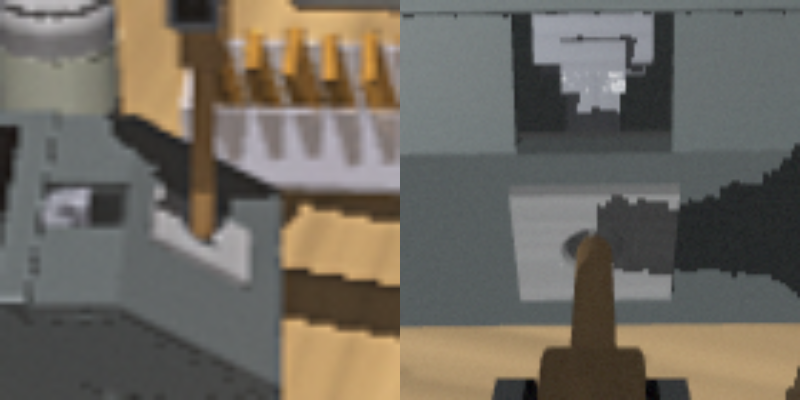

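The tip is at the mouth: (595,240) in the wrist crop, centred on the bush at (594,243). There is no contact force yet, so I'll go a little deeper.

Emit:
play_rows(increments=[[-1,[0,0,1.5],0],[-1,[0,0,1.5],0],[-1,[0,0,0],0]])

```text
time: 12.5
tool_pos: [539.3, -41.2, 196.8]
tcp_rot: [-180.0, 0.0, 10.8]
ft_force: [0.3, 0.4, -0.7]
finger_gap: 19.3
grip_force: 59.0
```

Emit:
play_rows(increments=[[-1,[0,0,1.5],0],[-1,[0,0,1],0],[-1,[0,0,0],0]])

```text
time: 12.75
tool_pos: [539.3, -41.2, 194.4]
tcp_rot: [-180.0, 0.0, 10.8]
ft_force: [-0.8, -0.7, 0.3]
finger_gap: 19.1
grip_force: 59.0
```

Emit:
play_rows(increments=[[-1,[-2,0,0.5],0],[-1,[-2,0,0.5],0],[-1,[-2,0,0.5],0],[-1,[-2,0,0.5],0],[-1,[0,0,0],0]], force=20)

```text
time: 13.17
tool_pos: [532.7, -42.9, 194.2]
tcp_rot: [179.9, -0.2, 10.8]
ft_force: [4.2, 1.2, 4.5]
finger_gap: 19.2
grip_force: 59.6
```

Emit:
play_rows(increments=[[-1,[-2.5,0,0.5],0],[-1,[-2.5,0,0.5],0],[-1,[-2.5,0,0.5],0],[-1,[-2.5,0,0.5],0],[-1,[0,0,0],0]])

```text
time: 13.58
tool_pos: [523.0, -44.8, 192.6]
tcp_rot: [179.9, -0.2, 10.8]
ft_force: [3.7, 0.6, 6.1]
finger_gap: 19.2
grip_force: 60.3
```

```bash
python3 - <<'E'
from h import *
d=dict(look())
a=d["side"]["color"][130:230,220:320]; b=d["wrist"]["color"][130:270,210:350]
im=np.hstack([cv2.resize(a,(400,400)),cv2.resize(b,(400,400))])
cv2.imwrite("pics/c6.png",im[:,:,::-1])
E
```

```text
13.5833 [523.  -44.8 192.6] [179.92  -0.22  10.76] [3.7 0.6 6.1] 19.231607292557474
wrist dowel_grip 0.75 [521.8 -42.7 194.5] tool [-0.8 -2.4 -1.9] [271. 279.]
wrist dowel_tip 0.65 [536.5 -44.2  94.3] tool [12.9  1.7 98.3] [278. 198.]
wrist hole 0.72 [533.4 -48.6 100.4] tool [ 9.1  5.5 92.3] [283. 205.]
side dowel_grip 0.68 [521.9 -44.  199.5] tool [-0.9 -1.  -6.8] [276. 164.]
side dowel_grip 0.68 [620.2 -27.3  -1. ] tool [ 98.    0.6 194. ] [237. 236.]
side dowel_tip 0.53 [535.5 -39.7  91.9] tool [ 12.8  -2.9 100.7] [270. 205.]
side dowel_tip 0.27 [699.4 293.8   1.6] tool [ 235.8 -300.1  191.6] [153. 316.]
side hole 0.69 [534.  -40.7 104.4] tool [11.2 -2.2 88.3] [271. 200.]
top hole 0.66 [539.8 -40.9 101.7] tool [16.8 -0.9 91. ] [294. 199.]
```

View pics/c6.png

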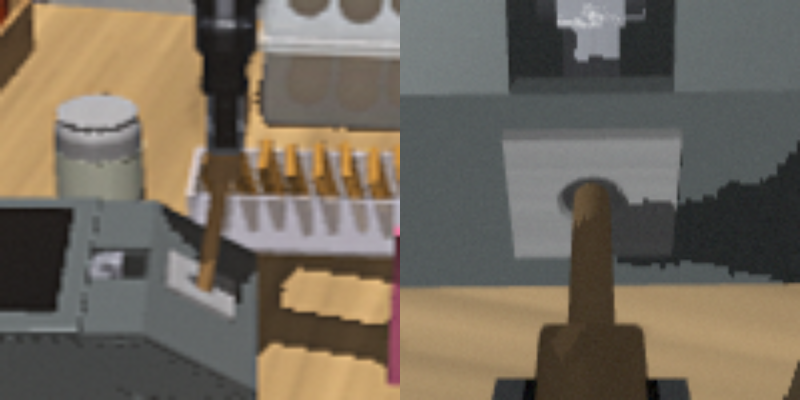

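The pivoting works: the dowel leans about 8° with its tip inside the hole, at (593,205) in the wrist crop. I'll continue the arc.

Emit:
play_rows(increments=[[-1,[-3.5,0,0.7],0],[-1,[-3.5,0,0.8],0],[-1,[-3.5,0,1],0],[-1,[-3.5,0,1.2],0],[-1,[-3.5,0,1.3],0],[-1,[-3.5,0,1.4],0],[-1,[0,0,0],0]])

```text
time: 14.77
tool_pos: [501.9, -48.8, 185.5]
tcp_rot: [179.9, -0.2, 10.8]
ft_force: [4.2, 0.9, 4.1]
finger_gap: 19.4
grip_force: 60.7
```

Emit:
play_rows(increments=[[-1,[-3.5,0,1.5],0],[-1,[-3.5,0,1.7],0],[-1,[-3.5,0,1.9],0],[-1,[-3.5,0,2],0],[-1,[-3.5,0,2.1],0],[-1,[-3.5,0,2.2],0],[-1,[0,0,0],0]])

```text
time: 15.35
tool_pos: [480.7, -52.6, 173.4]
tcp_rot: [180.0, -0.1, 10.8]
ft_force: [3.4, 0.7, 4.4]
finger_gap: 19.0
grip_force: 61.4
```

```bash
python3 - <<'E'
from h import *
d=dict(look())
a=d["side"]["color"][130:230,220:320]; b=d["wrist"]["color"][100:240,210:350]
im=np.hstack([cv2.resize(a,(400,400)),cv2.resize(b,(400,400))])
cv2.imwrite("pics/c7.png",im[:,:,::-1])
E
```

```text
15.35 [480.7 -52.6 173.4] [ 1.7997e+02 -6.0000e-02  1.0750e+01] [3.4 0.7 4.4] 19.019028004881854
wrist dowel_grip 0.64 [484.5 -50.3 176.8] tool [ 4.2 -1.5 -3.4] [272. 272.]
wrist dowel_tip 0.81 [540.4 -42.8  91. ] tool [60.5  1.5 82.5] [278. 139.]
wrist hole 0.71 [532.4 -46.6  99.3] tool [51.9  3.7 74.2] [281. 153.]
wrist hole 0.25 [ 505.7 -325.5    1.2] tool [-26.5 272.7 172.3] [536. 215.]
side dowel_grip 0.52 [486.7 -51.9 182.2] tool [ 6.   0.4 -8.8] [292. 170.]
side dowel_tip 0.53 [538.3 -42.2  88.5] tool [58.4  0.5 84.9] [270. 205.]
side hole 0.87 [533.  -40.9 105.3] tool [53.5 -1.7 68.2] [272. 200.]
top dowel_grip 0.31 [425.6 324.4  13.7] tool [  16.  -380.8  159.5] [134. 255.]
```

View pics/c7.png

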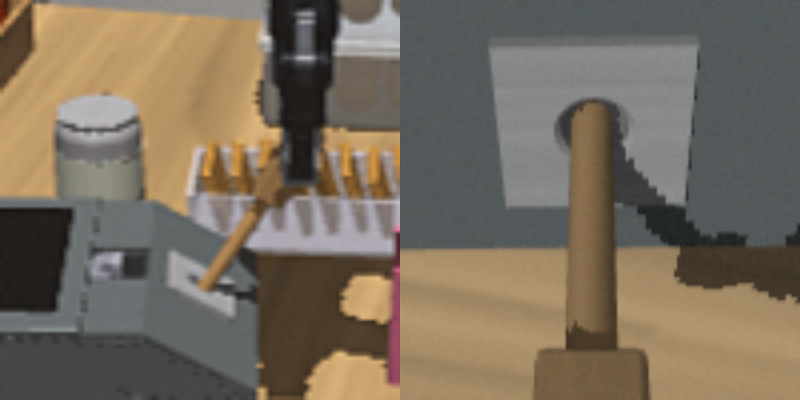

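The dowel leans about 30° along the bore, with its shank entering at (590,120) in the wrist crop. Now I'll push along the bore in tool direction (0.5, 0, 0.866).

Emit:
play_rows(increments=[[-1,[1.5,0,2.6],0],[-1,[1.5,0,2.6],0],[-1,[1.5,0,2.6],0],[-1,[1.5,0,2.6],0],[-1,[0,0,0],0]], force=90)

```text
time: 16.37
tool_pos: [487.1, -51.3, 162.3]
tcp_rot: [180.0, -0.0, 10.8]
ft_force: [6.8, -0.4, 1.2]
finger_gap: 18.5
grip_force: 90.3
```

Emit:
play_rows(increments=[[-1,[1.5,0,2.6],0],[-1,[1.5,0,2.6],0],[-1,[0,0,0],0]])

```text
time: 16.62
tool_pos: [490.1, -50.7, 157.2]
tcp_rot: [180.0, -0.1, 10.8]
ft_force: [6.2, -0.3, 2.0]
finger_gap: 18.5
grip_force: 90.5
```

```bash
python3 - <<'E'
from h import *
d=dict(look())
E
```

```text
16.6167 [490.1 -50.7 157.2] [ 1.7999e+02 -5.0000e-02  1.0760e+01] [ 6.2 -0.3  2. ] 18.46434757379492
wrist dowel_grip 0.72 [495.4 -46.7 163.7] tool [ 6.  -2.9 -6.5] [269. 272.]
wrist dowel_tip 0.96 [547.6 -39.9  75.8] tool [58.5  0.1 81.5] [276. 142.]
wrist hole 0.83 [532.2 -45.4  98.9] tool [42.3  2.6 58.4] [280. 171.]
side dowel_grip 0.64 [494.4 -49.2 166.5] tool [ 4.5 -0.7 -9.3] [288. 177.]
side dowel_tip 0.59 [423.  325.7  14.8] tool [   4.2 -382.4  142.3] [287. 344.]
side dowel_tip 0.48 [545.6 -40.6  75. ] tool [56.3  0.5 82.2] [267. 210.]
side hole 0.64 [533.6 -40.7 103.2] tool [44.5 -1.8 54.1] [271. 201.]
side hole 0.59 [ 510.1 -330.1    3.2] tool [-32.6 278.2 154.1] [300. 186.]
top hole 0.62 [424.7 323.2  13.3] tool [   5.5 -379.6  143.8] [135. 256.]
```

Emit:
play_rows(increments=[[-1,[1,0,1.7],0],[-1,[1,0,1.7],0],[-1,[0,0,0],0],[-1,[0,0,0],0]])

```text
time: 17.55
tool_pos: [491.9, -50.5, 154.4]
tcp_rot: [180.0, -0.0, 10.8]
ft_force: [2.4, -1.2, 5.8]
finger_gap: 18.3
grip_force: 91.3
```

Emit:
play_rows(increments=[[-1,[1,0,1.7],0],[-1,[1,0,1.7],0],[-1,[0,0,0],0],[-1,[0,0,0],0],[-1,[0,0,0],0],[-1,[0,0,0],0]])

```text
time: 18.05
tool_pos: [493.8, -50.2, 151.7]
tcp_rot: [180.0, -0.0, 10.8]
ft_force: [-0.7, -0.7, 12.0]
finger_gap: 18.8
grip_force: 92.1
```

```bash
python3 - <<'E'
from h import *
d=dict(look())
p=d["side"]
for q in ("lid_edge",):
  for n in ("side","wrist","top"):
    for e in pinpoint(q,d[n])[:1]: print(n,q,e["p"],w(d[n],e["xyz"]).round())
a=d["side"]["color"][130:230,200:300]; b=d["wrist"]["color"]
im=np.hstack([cv2.resize(a,(340,340)),cv2.resize(b,(453,340))])
cv2.imwrite("pics/c8.png",im[:,:,::-1])
E
```

```text
18.05 [493.8 -50.2 151.7] [ 1.7995e+02 -4.0000e-02  1.0760e+01] [-0.7 -0.7 12. ] 18.785621430389256
wrist dowel_grip 0.78 [499.6 -49.  156.7] tool [ 6.  -0.1 -5.1] [275. 270.]
wrist hole 0.86 [531.2 -44.7 101.2] tool [37.7  1.5 50.5] [278. 181.]
side dowel_grip 0.66 [501.4 -51.2 157.8] tool [ 7.3  2.4 -6.1] [286. 179.]
side dowel_tip 0.69 [551.  -34.4  66.8] tool [59.1 -5.  84.9] [264. 214.]
side hole 0.89 [535.5 -42.8 104.6] tool [42.4  0.4 47.1] [271. 200.]
side lid_edge 0.56 [599. -34. 117.]
wrist lid_edge 0.78 [603. -32. 118.]
```

Emit:
play_rows(increments=[[-1,[1,0,1.7],0],[-1,[0.5,0,0.9],0],[-1,[0,0,0],0],[-1,[0,0,0],0],[-1,[0,0,0],0],[-1,[0,0,0],0]])

```text
time: 19.3
tool_pos: [495.2, -50.0, 149.3]
tcp_rot: [179.9, -0.0, 10.8]
ft_force: [-1.8, -1.1, 13.4]
finger_gap: 18.8
grip_force: 92.3
```

```bash
python3 - <<'E'
from h import *
d=dict(look())
for n in ("side","wrist","top"):
    for e in pinpoint("lid_edge",d[n])[:1]: print(n,e["p"],w(d[n],e["xyz"]).round())
a=d["side"]["color"][130:230,200:300]; b=d["wrist"]["color"]
im=np.hstack([cv2.resize(a,(340,340)),cv2.resize(b,(453,340))])
cv2.imwrite("pics/c8.png",im[:,:,::-1])
E
```

```text
19.3 [495.2 -50.  149.3] [ 1.7995e+02 -3.0000e-02  1.0760e+01] [-1.8 -1.1 13.4] 18.805805170121342
wrist dowel_grip 0.59 [497.2 -49.1 154.9] tool [ 2.2 -0.5 -5.6] [274. 278.]
wrist hole 0.61 [534.3 -46.8 100. ] tool [39.   4.  49.3] [282. 180.]
wrist hole 0.59 [615.9 -28.1   4. ] tool [122.6   0.9 145.4] [277.  53.]
side dowel_grip 0.55 [499.4 -48.2 155.3] tool [ 4.4 -1.  -6.1] [286. 181.]
side hole 0.7 [533.2 -41.1 102. ] tool [39.  -1.7 47.3] [271. 201.]
side 0.94 [679. -17. 228.]
top 0.84 [695.  -9. 232.]
```

View pics/c8.png

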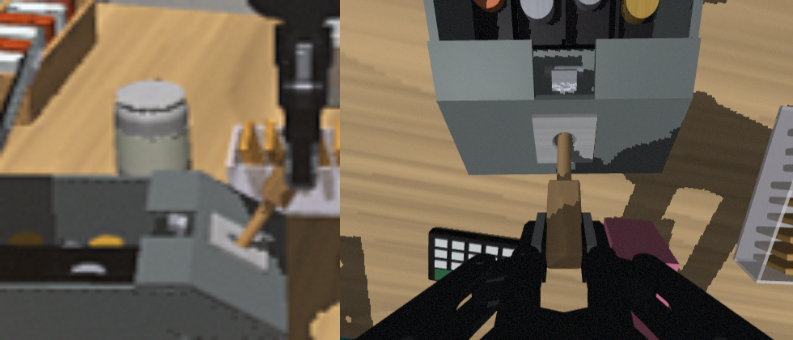

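The lid has sprung open: the cash compartment shows, and the lid edge is at z of about 230. I'll withdraw along the bore and pivot back to vertical.

Emit:
play_rows(increments=[[-1,[-1.5,0,-2.6],0],[-1,[-1.5,0,-2.6],0],[-1,[-1.5,0,-2.6],0],[-1,[-1.5,0,-2.6],0],[-1,[-1.5,0,-2.6],0],[-1,[-1.5,0,-2.6],0],[-1,[-1.5,0,-2.6],0],[-1,[-1.5,0,-2.6],0],[-1,[-1.5,0,-2.6],0],[-1,[0,0,0],0]], force=30)

```text
time: 20.88
tool_pos: [481.8, -52.2, 171.5]
tcp_rot: [180.0, -0.0, 10.8]
ft_force: [2.7, 0.3, 2.5]
finger_gap: 18.5
grip_force: 90.3
```

Emit:
play_rows(increments=[[-1,[3.5,0,-2.2],0],[-1,[3.5,0,-2.1],0],[-1,[3.5,0,-2],0],[-1,[3.5,0,-1.9],0],[-1,[3.5,0,-1.7],0],[-1,[3.5,0,-1.5],0],[-1,[0,0,0],0]])

```text
time: 21.47
tool_pos: [500.0, -48.4, 180.9]
tcp_rot: [-179.9, 0.4, 10.8]
ft_force: [-5.9, -2.6, -0.5]
finger_gap: 18.4
grip_force: 89.6
```

```bash
python3 - <<'E'
from h import *
d=dict(look())
E
```

```text
21.4667 [500.  -48.4 180.9] [-179.93    0.41   10.76] [-5.9 -2.6 -0.5] 18.35748858849528
wrist dowel_grip 0.71 [505.8 -44.6 183.5] tool [ 6.3 -2.7 -2.6] [270. 267.]
wrist dowel_tip 0.69 [542.2 -40.8  90.7] tool [43.5  0.6 89.9] [276. 161.]
wrist hole 0.81 [535.2 -47.5 103.7] tool [35.3  5.8 77. ] [284. 176.]
side dowel_grip 0.64 [504.2 -48.7 190.1] tool [ 4.   1.1 -9.2] [284. 167.]
side dowel_tip 0.7 [543.6 -37.8  90.7] tool [45.4 -2.1 89.9] [267. 205.]
side hole 0.94 [533.6 -39.2 103.9] tool [35.3 -2.7 76.8] [271. 201.]
side hole 0.75 [ 678.3 -332.5   -2.2] tool [123.4 312.7 181.9] [246. 182.]
top hole 0.64 [ 508.3 -327.4    0.6] tool [-42.6 276.  180.3] [415. 216.]
top hole 0.25 [702.9 297.8  -0.9] tool [ 265.2 -302.   180.3] [149. 139.]
```

Emit:
play_rows(increments=[[-1,[3.5,0,-2],0],[-1,[3.5,0,-1.7],0],[-1,[3.5,0,-1.5],0],[-1,[3.5,0,-1.3],0],[-1,[3.5,0,-1.2],0],[-1,[3.5,0,-1.1],0],[-1,[0,0,0],0]])

```text
time: 22.65
tool_pos: [520.6, -44.4, 189.1]
tcp_rot: [-179.9, 0.4, 10.8]
ft_force: [-4.0, -1.7, -3.1]
finger_gap: 18.4
grip_force: 88.0
```

Emit:
play_rows(increments=[[-1,[3.5,0,-1],0],[-1,[3.5,0,-1],0],[-1,[3.5,0,-0.8],0],[-1,[3.5,0,-0.8],0],[-1,[3.5,0,-0.6],0],[-1,[0,0,0],0]])

```text
time: 23.15
tool_pos: [537.9, -41.1, 193.6]
tcp_rot: [-179.9, 0.4, 10.8]
ft_force: [-6.3, -2.6, -3.0]
finger_gap: 18.2
grip_force: 87.5
```

```bash
python3 - <<'E'
from h import *
d=dict(look())
E
```

```text
23.15 [537.9 -41.1 193.6] [-179.92    0.38   10.77] [-6.3 -2.6 -3. ] 18.186821876577493
wrist dowel_grip 0.96 [532.8 -39.2 197.1] tool [-4.7 -2.7 -3.4] [270. 288.]
wrist dowel_tip 0.72 [538.5 -42.2  93.5] tool [  1.    1.3 100.1] [277. 212.]
wrist hole 0.7 [533.6 -44.9 101.8] tool [-4.4  3.1 91.8] [280. 222.]
wrist hole 0.46 [540.  -43.   95.9] tool [ 2.3  2.4 97.7] [279. 211.]
side dowel_grip 0.77 [531.8 -43.  200.2] tool [-6.4  0.8 -6.5] [272. 163.]
side dowel_tip 0.61 [538.6 -39.6  94.4] tool [ 1.6 -1.2 99.3] [269. 204.]
side hole 0.57 [533.9 -41.  106.9] tool [-3.3 -0.6 86.7] [271. 199.]
top hole 0.73 [534.5 -41.9  99.5] tool [-2.9  0.3 94.2] [295. 201.]
top hole 0.52 [701.8 295.6  -6. ] tool [ 225.2 -299.8  198.6] [150. 140.]
```

Emit:
play_rows(increments=[[-1,[3.5,0,-0.6],0],[-1,[3.5,0,-0.5],0],[-1,[0,0,0],0],[-1,[0,0,-10],0],[-1,[0,0,-20],0],[-1,[0,0,-25],0],[-1,[0,0,-20],0],[-1,[0,0,0],0]])

```text
time: 24.42
tool_pos: [549.4, -39.8, 278.2]
tcp_rot: [179.9, -0.5, 10.8]
ft_force: [1.1, -0.2, 0.7]
finger_gap: 19.0
grip_force: 87.6
```

```bash
python3 - <<'E'
from h import *
d=dict(look())
for n in ("side","top"):
    for e in pinpoint("lid_edge",d[n])[:1]: print(n,e["p"],w(d[n],e["xyz"]).round())
E
```

```text
24.4167 [549.4 -39.8 278.2] [179.85  -0.49  10.78] [ 1.1 -0.2  0.7] 19.001356753115004
wrist dowel_grip 0.85 [543.7 -39.  284.7] tool [-5.4 -1.8 -6.6] [271. 292.]
wrist dowel_tip 0.57 [548.4 -39.3 180. ] tool [-1.8 -1.  98.2] [274. 216.]
wrist hole 0.79 [533.3 -44.9 100.4] tool [-18.3   1.5 177.6] [277. 206.]
wrist hole 0.25 [543.5 -40.1 281.7] tool [-5.9 -0.8 -3.6] [273. 290.]
side dowel_grip 0.7 [542.2 -41.4 276.9] tool [-7.4  0.1  1.2] [267. 131.]
side dowel_tip 0.65 [542.4 -37.9 170.4] tool [ -7.5  -3.5 107.7] [267. 175.]
side hole 0.7 [ 510.8 -333.6    2.5] tool [-95.3 280.6 275.6] [300. 186.]
top hole 0.85 [537.4 -39.6 101.4] tool [-13.3  -2.9 176.7] [294. 200.]
side 0.6 [692. -17. 235.]
```

The dowel is out and close to vertical, and the lid stays open. I'm carrying it back over the rack hole.

Emit:
play_rows(increments=[[-1,[2,-15,0],0],[-1,[4,-30,0],0],[-1,[4.5,-36,0],0],[-1,[5,-40,0],0],[-1,[5,-40,0],0],[-1,[5,-40,0],0],[-1,[5,-40,0],0],[-1,[5,-40,0],0],[-1,[4,-35,0],0],[-1,[3,-28,0],0.02],[-1,[3,-20,0],0.03],[-1,[1.5,-12,0],0.027]])

```text
time: 26.12
tool_pos: [523.0, 341.2, 271.6]
tcp_rot: [-180.0, 0.0, 6.4]
ft_force: [1.1, -0.2, -0.0]
finger_gap: 18.7
grip_force: 87.7
```

Emit:
play_rows(increments=[[-1,[0,0,20],0],[-1,[0,0,20],0],[-1,[0,0,10],0],[-1,[0,0,0],0],[-1,[0,0,0],0]])

```text
time: 26.53
tool_pos: [523.5, 338.0, 221.5]
tcp_rot: [180.0, 0.1, 6.3]
ft_force: [-0.1, 0.7, -0.5]
finger_gap: 18.6
grip_force: 87.7
```

```bash
python3 - <<'E'
from h import *
d=dict(look())
print({n:proj(d[n],[521.5,337.5,85]).round(1) for n in d})
a=d["side"]["color"][240:340,180:280]; b=d["wrist"]["color"][120:300,190:370]
im=np.hstack([cv2.resize(a,(400,400)),cv2.resize(b,(400,400))])
cv2.imwrite("pics/c9.png",im[:,:,::-1])
E
```

```text
26.5333 [523.5 338.  221.5] [1.7996e+02 8.0000e-02 6.3300e+00] [-0.1  0.7 -0.5] 18.57428698615905
wrist dowel_grip 0.63 [518.  341.  227.8] tool [-5.1 -3.6 -6.3] [268. 292.]
side dowel_grip 0.6 [519.1 337.6 228.5] tool [-4.5 -0.  -7. ] [229. 242.]
side dowel_tip 0.84 [521.3 340.1 121.3] tool [ -1.9  -2.4 100.2] [230. 295.]
top dowel_grip 0.65 [522.3 342.8 228.1] tool [-0.6 -4.9 -6.6] [ 92. 202.]
top dowel_tip 0.54 [521.7 336.8 121.8] tool [-1.8  0.9 99.6] [114. 208.]
top hole 0.86 [541.4 -42.5 101.9] tool [-24.  380.1 119.9] [295. 198.]
{'wrist': array([275.9, 202.5]), 'side': array([231.3, 310.8]), 'top': array([119.4, 210.5])}
```

View pics/c9.png

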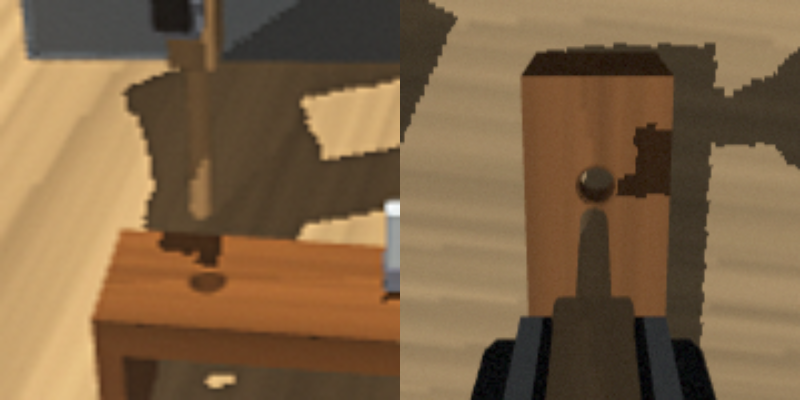

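Side crop: the tip (201,218) is nearly above the empty hole (207,282). Wrist crop: the tip (595,210) lines up with the hole (596,184). I'll work out the remaining offset.

```bash
python3 - <<'E'
from h import *
s=snapshot("side");p=snapshot("wrist");c,r=pose()
def at(pic,uv,z): o,d=ray(pic,uv); return o+d*(z-o[2])/d[2]
for n,pic,t,h in(("side",s,(230.2,294.5),(231.75,310.5)),("wrist",p,(190+195*.45,120+210*.45),(278.2,202.8))):
    a=at(pic,t,121.5);b=at(pic,h,85);print(n,a.round(1),b.round(1),"hole-tip in tool",r.inv().apply(b-a).round(1))
E
```

```text
side [521.6 337.8 121.5] [520.9 336.6  85. ] hole-tip in tool [-0.8  1.1 36.5]
wrist [522.9 336.6 121.5] [521.8 335.9  85. ] hole-tip in tool [-1.1  0.5 36.5]
```

Emit:
play_rows(increments=[[-1,[-1,0.8,10],0],[-1,[0,0,12],0],[-1,[0,0,10],0],[-1,[0,0,8],0],[-1,[0,0,5],0],[-1,[0,0,0],0]])

```text
time: 27.73
tool_pos: [522.2, 337.0, 174.6]
tcp_rot: [179.9, 0.1, 6.3]
ft_force: [1.4, 0.7, -0.2]
finger_gap: 18.5
grip_force: 87.5
```

Emit:
play_rows(increments=[[-1,[0,0,5],0],[-1,[0,0,5],0],[-1,[0,0,5],0],[-1,[0,0,0],0]])

```text
time: 28.07
tool_pos: [522.5, 337.2, 160.5]
tcp_rot: [180.0, 0.1, 6.3]
ft_force: [0.6, -0.5, -1.4]
finger_gap: 18.8
grip_force: 87.5
```

Emit:
play_rows(increments=[[-1,[0,0,8],0],[-1,[0,0,10],0],[-1,[0,0,10],0],[-1,[0,0,10],0],[-1,[0,0,6],0],[-1,[0,0,4],0],[-1,[0,0,3],0],[-1,[0,0,0],0]])

```text
time: 28.73
tool_pos: [523.1, 337.2, 110.2]
tcp_rot: [180.0, 0.0, 6.3]
ft_force: [5.0, -1.2, -3.6]
finger_gap: 18.6
grip_force: 87.4
```

Emit:
play_rows(increments=[[-1,[0,0,1.5],0],[-1,[0,0,1],0],[-1,[0,0,0],0],[-1,[0,0,0],0]])

```text
time: 29.07
tool_pos: [523.3, 337.5, 108.8]
tcp_rot: [-180.0, -0.0, 6.3]
ft_force: [3.3, -1.9, 1.1]
finger_gap: 18.6
grip_force: 87.7
```

Emit:
play_rows(increments=[[-1,[0,0,1],0],[-1,[0,0,1],0],[-1,[0,0,0],0],[-1,[0,0,0],0]])

```text
time: 29.4
tool_pos: [523.3, 337.6, 106.6]
tcp_rot: [-180.0, -0.0, 6.3]
ft_force: [4.9, -1.7, 2.8]
finger_gap: 18.5
grip_force: 87.8
```

Emit:
play_rows(increments=[[-0.5,[0,0,0],0],[-0.4,[0,0,0],0],[-0.2,[0,0,0],0],[0,[0,0,0],0],[0.3,[0,0,0],0],[0.6,[0,0,0],0],[1,[0,0,0],0],[1,[0,0,0],0],[1,[0,0,0],0],[1,[0,0,0],0],[1,[0,0,0],0],[1,[0,0,0],0]])

```text
time: 30.4
tool_pos: [523.0, 337.5, 106.4]
tcp_rot: [-180.0, 0.0, 6.3]
ft_force: [0.2, -0.9, -0.4]
finger_gap: 85.7
grip_force: 0.0
```

```bash
python3 - <<'E'
from h import *
d=dict(look())
E
```

```text
30.4 [523.  337.5 106.4] [-180.      0.      6.34] [ 0.2 -0.9 -0.4] 85.65225177716995
wrist dowel_grip 0.74 [517.4 339.1 109.2] tool [-5.4 -2.2 -2.8] [271. 288.]
side dowel_grip 0.68 [518.4 339.7 110.9] tool [-4.3 -2.8 -4.5] [232. 300.]
side dowel_tip 0.72 [518.3 338.7   4.7] tool [ -4.5  -1.7 101.7] [235. 345.]
side hole 0.7 [534.3 -43.2 104.3] tool [-30.8 379.6   2.1] [271. 200.]
side hole 0.57 [700.  295.3   3.5] tool [171.3  61.5 102.9] [152. 316.]
top dowel_grip 0.48 [521.3 338.2 106.2] tool [-1.6 -0.9  0.2] [116. 210.]
top hole 0.57 [537.6 -42.  102.7] tool [-27.4 378.8   3.7] [295. 200.]
```

Released, with the handle seated at the rack height. I'm lifting straight up and checking.

Emit:
play_rows(increments=[[1,[0,0,-8],0],[1,[0,0,-15],0],[1,[0,0,-25],0],[1,[0,0,-30],0],[1,[0,0,-30],0],[1,[0,0,-30],0],[1,[-30,0,-20],0],[1,[-35,0,0],0],[1,[-35,0,0],0],[1,[0,0,0],0],[1,[0,0,0],0],[1,[0,0,0],0]])

```text
time: 32.0
tool_pos: [424.0, 326.6, 265.4]
tcp_rot: [-180.0, -0.1, 6.4]
ft_force: [-0.3, -0.5, 0.2]
finger_gap: 85.5
grip_force: 0.0
```

```bash
python3 - <<'E'
from h import *
d=dict(look())
for n in ("side","top"):
    for q in ("lid_edge","brush"):
        for e in pinpoint(q,d[n])[:1]: print(n,q,e["p"],w(d[n],e["xyz"]).round())
a=d["side"]["color"][130:370,120:360]; b=d["wrist"]["color"][40:280,160:400]
im=np.hstack([cv2.resize(a,(400,400)),cv2.resize(b,(400,400))])
cv2.imwrite("pics/c10.png",im[:,:,::-1])
E
```

```text
32.0 [424.  326.6 265.4] [-1.7997e+02 -1.0000e-01  6.3700e+00] [-0.3 -0.5  0.2] 85.52707098378094
wrist dowel_grip 0.58 [517.9 337.2 107.3] tool [ 94.2   0.  158.2] [276.  91.]
side dowel_grip 0.6 [519.4 335.9 107.7] tool [ 95.6   1.4 157.8] [232. 300.]
side dowel_tip 0.94 [518.  335.6   5.8] tool [ 94.    1.7 259.8] [235. 344.]
side hole 0.85 [533.6 -41.1 103.9] tool [ 67.9 377.7 161.3] [271. 200.]
top dowel_grip 0.64 [523.  337.4 108.9] tool [ 99.3   0.4 156.6] [116. 209.]
top hole 0.7 [540.2 -40.7 102.7] tool [ 74.5 378.  162.6] [294. 199.]
side lid_edge 0.72 [692. -14. 235.]
side brush 0.9 [419. 323.  14.]
top lid_edge 0.83 [692. -12. 235.]
top brush 0.43 [423. 329.  13.]
```

View pics/c10.png

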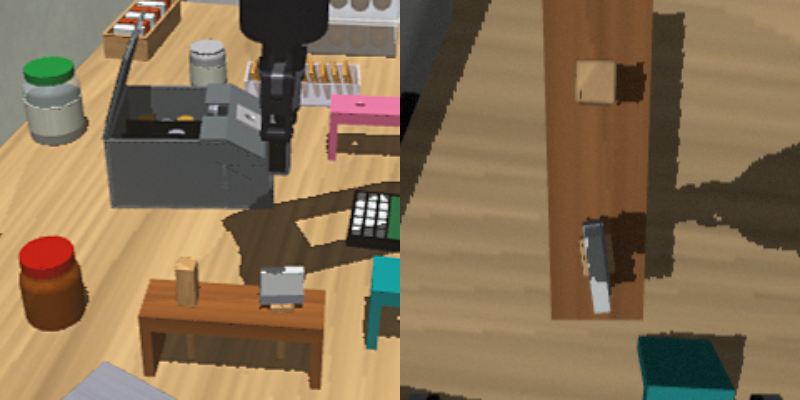

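The dowel stands upright and fully home at (187,285) in the side crop. The brush is unmoved, the lid is open, and the gripper is clear.

```bash
python3 -c "
from bench import *
print(hand_in())"
```

```text
the job is handed in; nothing more can be done
None
```

The lid sprang open when the dowel was pushed through, the dowel is standing fully home in its rack hole again, the brush is where it was, and I handed the job in at about 32 s; the verdict wasn't shown.

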